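# Prove the springs of a rocking core mount

## Robot

A 6-joint arm with a two-finger parallel gripper is mounted at the origin on the work surface; the furniture and walls round the work are solid. World frame = base frame: x ahead of the robot, y to its left, z up, the work surface at z = 0. Lengths are in mm, angles in rad, forces in N, time in s.
With the tool pointing down it reaches from about 275 to 1000 mm from the base axis. Payload 8.4 kg.
Tool frame: the origin (TCP) lies midway between the tips of the shut fingers; the grasp point (between the pads) lies 19 mm behind it; z points along the fingers, y is the line along which they close (so a half turn about z gives the same grasp; the last joint's range is limited). The gripper opens to 85 mm and grips with 20 to 120 N. Pads are 22 mm wide; open, the fingers measure 114 mm over their backs; the gripper's body (76 mm by 85 mm) begins 54 mm behind the grasp point. The pads swing forward as they close: fully open they stand 13 mm farther back than shut.
Start: joints at [-1.317, 0.353, 1.633, -0, 1.155, -0.002], TCP at [158.136, -604.666, 231.281] pointing down, gripper open.
Joint ranges: [-2.63, 2.63], [-0.92, 2.1], [0.06, 2.66], [-1.3, 4.44], [0, 2.69], [-3.02, 3.02]. Speed limits (rad/s): [2.22, 2.22, 2.79, 3.14, 3.14, 3.14].

## Interface

Orientations are given as [roll, pitch, yaw] about the fixed x, y, z axes, in that order (R = Rz(yaw) Ry(pitch) Rx(roll)).
In Python, from rig import telemetry, optics, r gives the robot as it stands.
- The arm moves only by the tool play_rows, never from a script. Its arguments are lists of equal length, an entry for each row: "dp": the shift along the tool's x, y, z in units of 40 mm (1.0 is 40 mm), a list of three; "rot": the turn, a rotation vector about the tool's x, y, z in units of 6 degrees (1.0 is 6 degrees), a list of three. In form: {"dp": [[tx, ty, tz], ...], "rot": [[ax, ay, az], ...]}. A call has 1 to 5 rows; each row is the pose to reach, as a shift and turn from the pose commanded when the call began, along the tool's axes at that moment; what a row does not reach only later rows make up. A row lasts 1/12 s, in which the tool goes at most 41.7 mm and 7.16 degrees, less where a joint would pass 70% of its speed; a pose out of reach is approached as far as the arm can. A call with a gripper value outside its range is refused whole. "fingers" is the opening, from 0 (shut) to 1 (fully open), set as the call begins (left out, the last holds). The fingers move at their own pace and stop on an object; "grip_force" is the grip in N (left out, the last holds). Time passes only in rows, so rows that repeat a pose let the fingers close. It gives the time, the measured TCP pose, the force, the opening and the grip force at its end, in the units of the state.
- telemetry.sense(): the state, without advancing time (a new reading comes with each control period).
- optics.grab_frame(name): name is "scene" or "top" or "wrist"; returns a dict with "color" (400x640x3 uint8, red, green, blue), "mtx" (3x3 intrinsics, pixels), "D" ([k1, k2, p1, p2, k3] as OpenCV has them; the pictures are not rectified), "R" (3x3) and "t" (3): a world point X has camera coordinates R X + t; the wrist camera has in their place "mount" (4x4, takes a point from camera to tool coordinates, whose origin is the TCP and whose axes are the flange's). Camera axes: x right, y down, z forward; pixel columns grow to the right and rows downward; lengths in mm; the calibration is good to about 2 mm. A picture is of the moment at which its call begins: read the wrist's pose just before it. There is no depth.
- r.sign_off(): hands the job in; it is judged then, once.
The state is a dict: "clock": time; "qpos": joint angles; "qvel": joint speeds; "joint_efforts": joint torques, N m; "eef_pos": TCP position; "tcp_rot": TCP orientation; "contact_force": force on the tool from outside, world axes, zero at the start; "wrist_torque": the same for the moment, N m; "opening": opening from 0.0 (shut) to 1.0 (fully open); "grasp_force": force on a finger pad.
Only numpy, scipy, OpenCV 4.12 (cv2) and the standard library are available. Lean on these libraries where they do the work, as an engineer would, in place of code of your own. Each camera call takes 0.05 s, during which the arm holds its last target. There are 200 camera calls.

## Task

Prove the springs of the rocking mount before the bearing housing clamped on it is run. With the fingertips press down the black pad at its left front corner until the dial's needle stands at the left green mark, hold it steady there for a second and let it back up; then do the same with the right pad and the right green mark, and leave the mount standing free with its needle back at zero. Keep the needle within one small scale division of the mark while holding and never run it more than two past; touch neither the dial nor the housing, and do not grasp, lift or shift anything on the bench.

Things in the scene. Friction and masses are not known exactly. Their poses are not given: they have to be found in the camera images.
- mount: rocking bench mount for turbocharger cores: cross-shaped green-grey cast base, 310 mm wide, 300 mm deep, bolted down (its place and heading vary). Origin: on the bench under its middle; x points from its front to the dial at its rear, y to its left, z up. Only its plate can be pushed
- plate: aluminium plate, top 68 mm above the bench, that carries the housing and rocks about a level shaft along the mount's x axis, 60 mm above the bench; an arm with a rubber pad reaches to each front corner, each over a coil spring. When one pad goes down the other rises as much; let go, it springs back level by itself. Origin: on the shaft above the mount's origin
- housing: grey cast bearing housing, 152 mm across the flange, 61 mm high, clamped with three dogs in the middle of the plate (35 mm in front of the mount's origin); its top is 129 mm above the bench. Origin: centre of its underside. Not to be touched
- dial: round dial gauge on a gear case at the rear of the mount: 98 mm chromed bezel, white face tipped 0.3 rad towards the front, centre 112 mm behind the mount's origin and 94 mm above the bench. Scale: centre zero at the rear (top of the face), a tick every 0.25 rad to 2.25 either way, long ticks at 0, 1 and 2. Origin: that of the mount. Not to be touched
- needle (a joint): black needle of the dial, 34 mm long, rad: 0 when the plate is level, grows anticlockwise seen from above (to the left) as the left pad goes down and is negative (to the right) as the right pad goes down; 1 rad for every 8 mm of pad travel
- needle_tip (a point): tip of the black needle, 34 mm from the dial's centre
- left_pad (a point): centre of the top of the left black round rubber pad (32 mm across, 9 mm thick), 76 mm above the bench when level, 70 mm in front of the mount's origin and 120 mm to its left (+y). Pressed straight down it yields by about 2 mm per N from the first touch; its stop is at 18 mm
- left_mark (a joint): green set mark on the bezel, on the left half of the dial, rad on the needle's scale: somewhere from 0.9 to 1.9, stays put
- left_mark_tip (a point): point on the radius of the left green mark, 34 mm from the dial's centre: the needle's tip meets it when the needle reads the mark. Its x axis points outward from the dial's centre, y anticlockwise
- right_pad (a point): centre of the top of the right black round rubber pad (32 mm across, 9 mm thick), 76 mm above the bench when level, 70 mm in front of the mount's origin and 120 mm to its right (-y). Pressed straight down it yields by about 2 mm per N from the first touch; its stop is at 18 mm
- right_mark (a joint): green set mark on the bezel, on the right half of the dial, rad on the needle's scale: somewhere from -1.9 to -0.9, stays put
- right_mark_tip (a point): point on the radius of the right green mark, 34 mm from the dial's centre: the needle's tip meets it when the needle reads the mark. Its x axis points outward from the dial's centre, y anticlockwise
- rotor_0: turbine wheel 55 mm wide with its shaft upright, 124 mm high, left rear; loose, a bystander. Origin: centre of its underside
- blue_box: closed blue card box, 55 x 85 x 23 mm, left of the mount; loose, a bystander. Origin: centre of its underside
- rotor_2: turbine wheel, 50 mm wide, 31 mm high, right rear; loose, a bystander. Origin: centre of its underside
- ring_5: grey seal ring, 34 mm across, 20 mm high, right front; loose, a bystander. Origin: centre of its underside
- spanner: spanner, 131 mm long, flat on the bench left of the mount; loose, a bystander. Origin: centre of its underside
- screwdriver: screwdriver with yellow handle, 185 mm long, lying right of the mount; loose, a bystander. Origin: centre of its underside

How it is judged (in metres and radians):
On the way, in this order (a step that is already met when the one before it is completed fails the run):
1. the left pad is pressed and the needle held within one small division (0.25 rad) of the left green mark for 0.6 s (distance between needle_tip and left_mark_tip below 0.0085 m and contact force between the fingers and plate above 1 N and horizontal distance between the grasp point and left_pad below 0.07 m), for 0.6 s.
2. the left pad is let back up: the needle is within one small division of zero (value of joint needle between -0.25 and 0.25 rad), for 0.1 s.
3. the right pad is pressed and the needle held within one small division (0.25 rad) of the right green mark for 0.6 s (distance between needle_tip and right_mark_tip below 0.0085 m and contact force between the fingers and plate above 1 N and horizontal distance between the grasp point and right_pad below 0.07 m), for 0.6 s.
At the end, for the whole second after the job is handed in: The needle is back within one small division (0.25 rad) of zero and nothing presses on the plate (all of step 2 and contact force between anything else and plate below 0.5 N); the robot touches nothing.
It fails at once if the needle runs more than two small divisions (0.5 rad) past a green mark ((value of joint needle above 0 rad and y of needle_tip in the frame of left_mark_tip above 0.0165 m) or (value of joint needle below 0 rad and y of needle_tip in the frame of right_mark_tip below -0.0165 m)).
It fails at once if the dial is touched (contact force between any of the fingers, the arm and dial above 1 N).
It fails at once if the housing is touched (contact force between any of the fingers, the arm and housing above 1 N).
It fails at once if a bystander is lifted or shifted by more than 15 mm (distance of any of rotor_0, blue_box, rotor_2, ring_5, spanner, screwdriver from where it was at the start of the episode above 0.015 m).
It also fails if it takes over 54 s, if anything falls off the work surface, if the arm or the gripper's body presses on something with over 40 N, if the wrist force passes 120 N, or if a joint passes its speed limit or range.

## Working session

There is one attempt and no reset: what is moved stays moved. The work goes in short steps, Python scripts to look and compute and a tool call to move; the robot and the scene stay as the last step left them, time stands still between calls to the robot, and variables do not carry over. Pictures are saved under pics/ and viewed, at most 10 in all, crops included, and the job is handed in when it is done.

Besides the shell and the picture viewer there is one more tool, called after "Emit:" by a JSON object that holds its "api" and its "payload". play_rows: Moves the arm, as the interface text tells. Its arguments: {"type":"object","properties":{"dp":{"type":"array"},"rot":{"type":"array"},"fingers":{"type":"number"},"grip_force":{"type":"number"}},"required":["dp","rot"]}

```bash
mkdir -p pics; cat > h.py <<'E'
import numpy as np, cv2
from rig import telemetry, optics, r
def pix2world(f,uv,z):
    n=cv2.undistortPoints(np.array([[uv]],float),f["mtx"],np.array(f["D"]))[0,0]
    R=np.array(f["R"]);t=np.array(f["t"])
    d=R.T@np.array([n[0],n[1],1]);c=-R.T@t
    return c+d*(z-c[2])/d[2]
def proj(f,X):
    return cv2.projectPoints(np.array(X,float).reshape(-1,3),cv2.Rodrigues(np.array(f["R"]))[0],np.array(f["t"],float),f["mtx"],np.array(f["D"]))[0][:,0]
E
python3 - <<'E'
from h import *
import pickle
s=telemetry.sense();print(s)
for n in("top","scene"):
    f=optics.grab_frame(n);f={k:np.array(v) for k,v in f.items() if k in("color","mtx","D","R","t")};pickle.dump(f,open(n+".pkl","wb"))
    cv2.imwrite(f"pics/{n}0.png",f["color"][:,:,::-1])
    print(-f["R"].T@f["t"])
E
```

```text
{'clock': 0.0, 'qpos': array([-1.31738967e+00,  3.53629961e-01,  1.63414080e+00, -8.57024430e-06,
        1.15521747e+00, -2.44392586e-03]), 'qvel': array([-5.14535617e-04, -3.73770246e-04,  1.04229639e-03, -6.63925725e-04,
       -4.80331069e-05,  4.28163834e-04]), 'joint_efforts': array([ 2.81466731e-03, -6.05245185e+01, -3.42061794e+01,  2.62409667e-04,
        9.48574743e-03,  2.33510065e-05]), 'eef_pos': array([ 158.01699427, -604.1933556 ,  230.5701962 ]), 'tcp_rot': array([-3.14019706e+00,  4.42523261e-06,  2.55854048e-01]), 'contact_force': array([-0.41697523,  1.03472709,  0.13233157]), 'wrist_torque': array([-0.00215451,  0.0175876 ,  0.03118158]), 'grasp_force': 0.0, 'opening': 0.9970652247380593}
[ 432.80811392   18.9213399  1144.28328487]
[1211.12737496  283.3923027  1150.0378044 ]
```

View pics/top0.png

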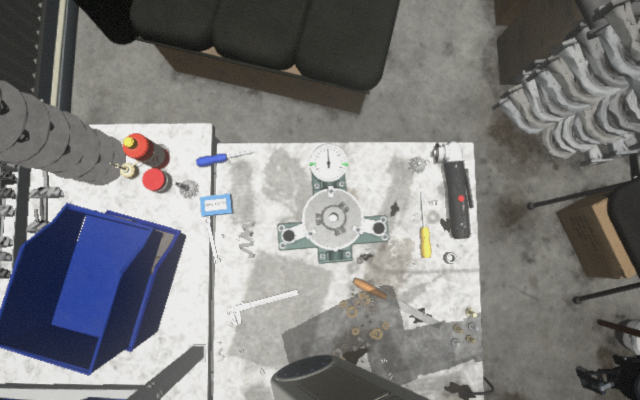

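View pics/scene0.png

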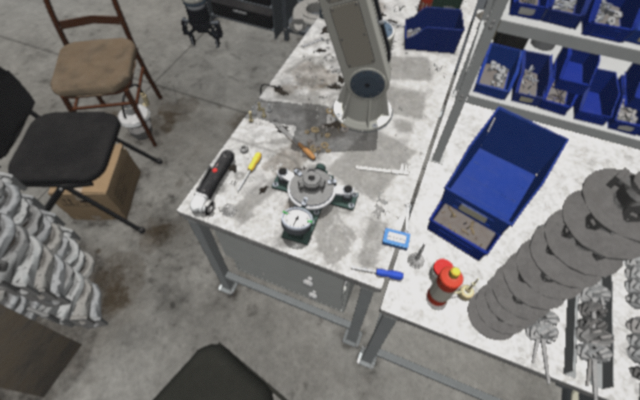

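The top view shows the mount with its left pad near (289,236), right pad near (376,236) and dial near (328,161), with green marks on the bezel. I'll enlarge it next.

```bash
python3 - <<'E'
from h import *
import pickle
f=pickle.load(open("top.pkl","rb"));c=f["color"][:,:,::-1]
a=cv2.resize(c[140:185,300:360],None,fx=10,fy=10,interpolation=cv2.INTER_CUBIC)
b=cv2.resize(c[215:255,270:395],None,fx=5,fy=5,interpolation=cv2.INTER_CUBIC)
im=np.zeros((600,640,3),np.uint8);im[:380,:600]=a[:380];im[390:590,:625]=b
cv2.imwrite("pics/crop1.png",im)
for uv in((289.5,236),(376,236)):print(pix2world(f,uv,76))
E
```

```text
[457.01667544  92.91923685  76.        ]
[ 454.80608536 -135.46537311   76.        ]
```

View pics/crop1.png

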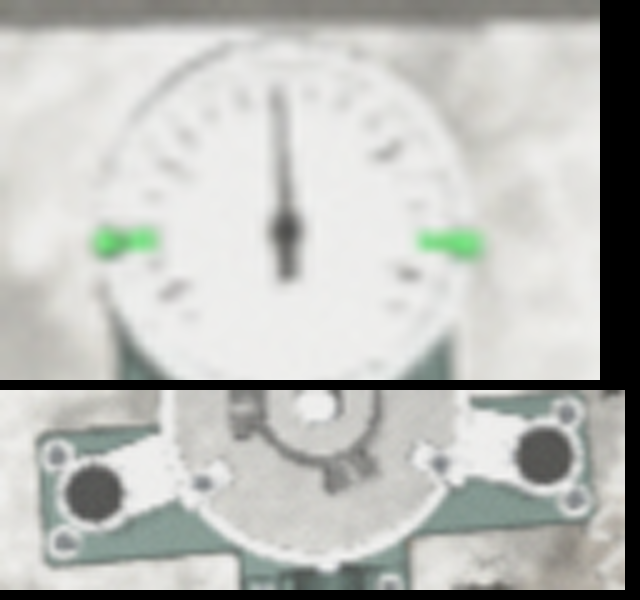

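The crop shows the left pad at full-frame pixel (288.4,235.2), the right pad at (378.6,228.0) and the needle hub at (328.2,162.6). The left green mark is at about (312.5,163.7) and the right one at (344.6,163.8). The needle points to zero.

```bash
cat >> h.py <<'E'
def mountpts(p,P):
    x,y,a=p;c,s=np.cos(a),np.sin(a)
    P=np.atleast_2d(P);return np.c_[x+c*P[:,0]-s*P[:,1],y+s*P[:,0]+c*P[:,1],P[:,2]]
def dialpt(th,rad):  # on face tipped .3 to front (centre 112,0,94)
    th=np.atleast_1d(th);u=rad*np.cos(th);v=rad*np.sin(th)
    return np.c_[112+u*np.cos(.3),v,94+u*np.sin(.3)]
E
python3 - <<'E'
from h import *
import pickle
from scipy.optimize import least_squares
f=pickle.load(open("top.pkl","rb"))
M=np.array([[-70,120,76],[-70,-120,76],[112,0,95]]);uv=np.array([[288.4,235.2],[378.6,228],[328.2,162.6]])
s=least_squares(lambda p:(proj(f,mountpts(p,M))-uv).ravel(),[520,-20,0.05],x_scale=[1,1,.01])
p=s.x;print(p,s.fun.round(2));np.save("p.npy",p)
print("pads",mountpts(p,M))
for m in((312.55,163.65),(344.55,163.85)):
    q=least_squares(lambda t:(proj(f,mountpts(p,dialpt(t[0],t[1])))-m).ravel()+s.fun[4:]*0-0,[1.4*np.sign(328-m[0]),44],x_scale=[.1,4]);print(q.x)
    q=least_squares(lambda t:(proj(f,mountpts(p,dialpt(t[0],t[1])))-s.fun[4:]-m).ravel(),[1.4*np.sign(328-m[0]),44],x_scale=[.1,4]);print(q.x)
E
```

```text
[ 5.37243081e+02 -1.84930999e+01  7.09996975e-02] [-0.16  0.09  0.12 -0.02  0.05 -0.08]
pads [[ 458.90663258   96.23876542   76.        ]
 [ 475.93224734 -143.1565738    76.        ]
 [ 648.96090554  -10.547813     95.        ]]
[ 1.56294554 41.51531996]
[ 1.55804624 41.36943179]
[-1.72191851 43.38393849]
[-1.71680831 43.49825241]
```

Emit:
{"api": "play_rows", "payload": {"dp": [[0.62, -0.8, 0], [1.24, -1.6, 0], [1.86, -2.4, 0], [2.48, -3.2, 0], [3.1, -4.0, 0]], "rot": [[0, 0, 0.6], [0, 0, 1.2], [0, 0, 1.77], [0, 0, 1.77], [0, 0, 1.77]], "fingers": 0, "grip_force": 20}}

```text
clock: 0.52
eef_pos: [237.7, -416.5, 230.9]
tcp_rot: [-3.141, 0.0, 0.069]
contact_force: [1.0, -0.0, 0.3]
opening: 0.301
grasp_force: 0.0
```

Emit:
{"api": "play_rows", "payload": {"dp": [[0.46, -0.9, 0], [0.92, -1.8, 0], [1.38, -2.7, 0], [1.84, -3.6, 0], [2.3, -4.5, 0]], "rot": [[0, 0, 0], [0, 0, 0], [0, 0, 0], [0, 0, 0], [0, 0, 0]]}}

```text
clock: 0.93
eef_pos: [316.8, -230.6, 231.2]
tcp_rot: [3.142, -0.0, 0.07]
contact_force: [1.7, -0.6, -0.1]
opening: 0.001
grasp_force: 0.0
```

Emit:
{"api": "play_rows", "payload": {"dp": [[0.46, -0.9, 0], [0.92, -1.8, 0], [1.38, -2.7, 0], [1.84, -3.6, 0], [2.3, -4.5, 0]], "rot": [[0, 0, 0], [0, 0, 0], [0, 0, 0], [0, 0, 0], [0, 0, 0]]}}

```text
clock: 1.35
eef_pos: [396.0, -44.4, 231.4]
tcp_rot: [3.141, -0.0, 0.07]
contact_force: [1.3, 0.2, -1.0]
opening: -0.0
grasp_force: 0.0
```

Emit:
{"api": "play_rows", "payload": {"dp": [[0.46, -0.9, 0], [0.92, -1.8, 0], [1.38, -2.7, 0], [1.82, -3.53, 0], [1.82, -3.53, 0]], "rot": [[0, 0, 0], [0, 0, 0], [0, 0, 0], [0, 0, 0], [0, 0, 0]]}}

```text
clock: 1.77
eef_pos: [461.0, 104.8, 231.4]
tcp_rot: [-3.139, -0.002, 0.074]
contact_force: [-0.3, -0.1, 0.2]
opening: 0.003
grasp_force: 0.0
```

Emit:
{"api": "play_rows", "payload": {"dp": [[-0.05, 0.1, 0.8], [-0.05, 0.1, 1.6], [-0.05, 0.1, 2.4], [-0.05, 0.1, 3.2], [-0.05, 0.1, 3.2]], "rot": [[0, 0, 0], [0, 0, 0], [0, 0, 0], [0, 0, 0], [0, 0, 0]]}}

```text
clock: 2.18
eef_pos: [452.7, 94.4, 98.5]
tcp_rot: [3.14, 0.009, 0.071]
contact_force: [-2.2, -0.0, 0.1]
opening: -0.002
grasp_force: 0.0
```

```bash
python3 - <<'E'
from h import *
print(telemetry.sense()["eef_pos"])
c=optics.grab_frame("top")["color"][130:270,260:400,::-1];w=optics.grab_frame("wrist")["color"][:,:,::-1]
im=np.zeros((600,800,3),np.uint8);im[:400,:400]=cv2.resize(c,(400,400),interpolation=cv2.INTER_CUBIC);im[:250,400:]=cv2.resize(w,(400,250))
s=optics.grab_frame("scene")["color"][155:245,260:370,::-1];im[250:577,400:]=cv2.resize(s,(400,327),interpolation=cv2.INTER_CUBIC)
cv2.imwrite("pics/c2.png",im)
E
```

```text
[452.70427495  94.42954637  98.46326793]
```

View pics/c2.png

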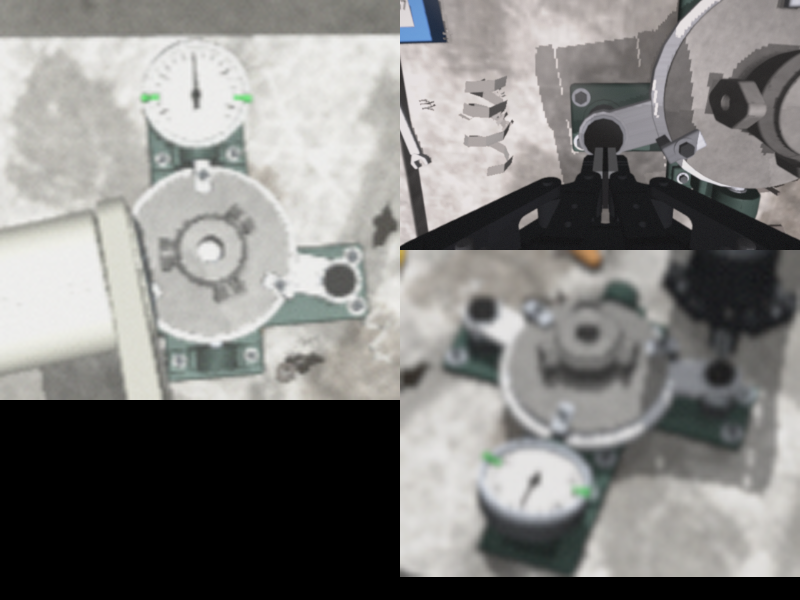

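The top view shows the dial unobstructed, and the wrist view shows the fingertips just over the left pad. I'll settle, then press most of the way and read the needle with code.

```bash
cat >> h.py <<'E'
def needle():
    f=optics.grab_frame("top");p=np.load("p.npy");g=f["color"].min(2).astype(np.float32)
    th=np.arange(-2.3,2.31,.02)
    S=np.zeros(len(th))
    for rad in range(12,31,2):
        q=proj(f,mountpts(p,dialpt(th,rad))).astype(np.float32)
        S+=cv2.remap(g,q[:,0].reshape(1,-1).copy(),q[:,1].reshape(1,-1).copy(),cv2.INTER_LINEAR)[0]
    S=np.median(S)-S;S=np.clip(S-.5*S.max(),0,None);i=S.argmax();w=slice(max(0,i-20),i+21)
    s=telemetry.sense()
    print("needle",round((S[w]*th[w]).sum()/S[w].sum(),3),"t",s["clock"],s["eef_pos"].round(1),s["contact_force"].round(1))
E
python3 -c "
from h import *
needle()"
```

```text
needle -0.006 t 2.3833 [457.9  95.5 104.9] [1.  0.6 0.4]
```

Emit:
{"api": "play_rows", "payload": {"dp": [[0, 0, 0], [0, 0, 0], [0, 0, 0]], "rot": [[0, 0, 0], [0, 0, 0], [0, 0, 0]]}}

```text
clock: 2.63
eef_pos: [457.6, 95.5, 104.6]
tcp_rot: [-3.141, -0.002, 0.07]
contact_force: [0.3, 0.5, -0.6]
opening: -0.001
grasp_force: 0.0
```

Emit:
{"api": "play_rows", "payload": {"dp": [[0, -0.05, 0.12], [0, -0.08, 0.24], [0, -0.08, 0.36], [0, -0.08, 0.48], [0, -0.08, 0.58]], "rot": [[0, 0, 0], [0, 0, 0], [0, 0, 0], [0, 0, 0], [0, 0, 0]]}}

```text
clock: 3.05
eef_pos: [456.2, 98.6, 79.3]
tcp_rot: [3.141, 0.001, 0.071]
contact_force: [0.2, -0.1, 0.5]
opening: 0.001
grasp_force: 0.0
```

Emit:
{"api": "play_rows", "payload": {"dp": [[0, 0, 0.06], [0, 0, 0.12], [0, 0, 0.18], [0, 0, 0.24], [0, 0, 0.3]], "rot": [[0, 0, 0], [0, 0, 0], [0, 0, 0], [0, 0, 0], [0, 0, 0]]}}

```text
clock: 3.47
eef_pos: [456.6, 98.8, 68.1]
tcp_rot: [-3.141, -0.0, 0.07]
contact_force: [-1.7, 3.5, 4.5]
opening: 0.001
grasp_force: 2.5
```

```bash
python3 -c "
from h import *
needle();needle()"
```

```text
needle 0.961 t 3.5167 [456.5  98.8  67.7] [-1.4  2.8  3.9]
needle 1.032 t 3.5667 [456.6  98.8  68. ] [-3.2  3.5  4.7]
```

Emit:
{"api": "play_rows", "payload": {"dp": [[0, 0, 0.03], [0, 0, 0.06], [0, 0, 0.09], [0, 0, 0.11], [0, 0, 0.11]], "rot": [[0, 0, 0], [0, 0, 0], [0, 0, 0], [0, 0, 0], [0, 0, 0]]}}

```text
clock: 3.98
eef_pos: [456.6, 98.9, 63.8]
tcp_rot: [-3.141, -0.0, 0.07]
contact_force: [-2.6, 4.4, 6.6]
opening: 0.002
grasp_force: 3.3
```

```bash
python3 - <<'E'
from h import *
needle();needle()
c=optics.grab_frame("top")["color"][140:185,300:360,::-1]
cv2.imwrite("pics/c3.png",cv2.resize(c,None,fx=10,fy=10,interpolation=cv2.INTER_CUBIC))
E
```

```text
needle 1.532 t 4.0333 [456.6  98.9  63.9] [-2.1  4.3  6.7]
needle 1.525 t 4.0833 [456.7  98.9  63.9] [-2.6  4.9  5. ]
```

View pics/c3.png

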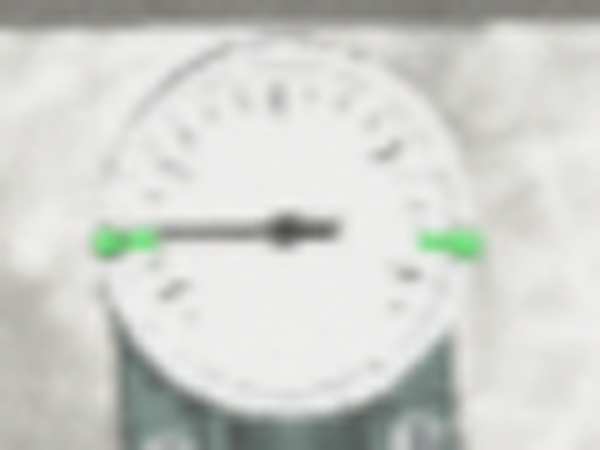

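The needle lies on the left green mark, within about 0.05 rad of it. I'll hold here.

Emit:
{"api": "play_rows", "payload": {"dp": [[0, 0, 0.01], [0, 0, 0.01], [0, 0, 0.01], [0, 0, 0.01], [0, 0, 0.01]], "rot": [[0, 0, 0], [0, 0, 0], [0, 0, 0], [0, 0, 0], [0, 0, 0]]}}

```text
clock: 4.55
eef_pos: [456.6, 98.9, 63.5]
tcp_rot: [-3.141, -0.0, 0.07]
contact_force: [-2.7, 4.3, 6.3]
opening: 0.003
grasp_force: 3.4
```

Emit:
{"api": "play_rows", "payload": {"dp": [[0, 0, 0], [0, 0, 0], [0, 0, 0], [0, 0, 0], [0, 0, 0]], "rot": [[0, 0, 0], [0, 0, 0], [0, 0, 0], [0, 0, 0], [0, 0, 0]]}}

```text
clock: 4.97
eef_pos: [456.6, 98.9, 63.5]
tcp_rot: [-3.141, -0.0, 0.07]
contact_force: [-2.3, 4.8, 6.4]
opening: -0.003
grasp_force: 3.4
```

Emit:
{"api": "play_rows", "payload": {"dp": [[0, 0, 0], [0, 0, 0], [0, 0, 0], [0, 0, 0], [0, 0, 0]], "rot": [[0, 0, 0], [0, 0, 0], [0, 0, 0], [0, 0, 0], [0, 0, 0]]}}

```text
clock: 5.38
eef_pos: [456.6, 98.9, 63.5]
tcp_rot: [-3.141, -0.0, 0.07]
contact_force: [-2.7, 4.4, 6.2]
opening: -0.0
grasp_force: 3.4
```

```bash
python3 -c "
from h import *
needle();needle()"
```

```text
needle 1.563 t 5.4333 [456.6  98.9  63.6] [-3.3  4.5  6.5]
needle 1.561 t 5.4833 [456.6  98.9  63.5] [-2.6  5.   5.6]
```

Emit:
{"api": "play_rows", "payload": {"dp": [[0, 0, -0.12], [0, 0, -0.24], [0, 0, -0.36], [0, 0, -0.5], [0, 0, -0.8]], "rot": [[0, 0, 0], [0, 0, 0], [0, 0, 0], [0, 0, 0], [0, 0, 0]]}}

```text
clock: 5.9
eef_pos: [455.9, 98.2, 95.1]
tcp_rot: [3.141, 0.002, 0.07]
contact_force: [0.5, -0.3, 0.6]
opening: -0.004
grasp_force: 0.0
```

```bash
python3 -c "
from h import *
needle();needle()"
```

```text
needle -0.009 t 5.95 [457.3  98.5  97.4] [0.9 1.1 1.1]
needle -0.007 t 6.0 [457.7  98.6  96.8] [-0.  -0.3  0. ]
```

Emit:
{"api": "play_rows", "payload": {"dp": [[0, 0, -0.8], [0, 0, -1.6], [0, 0, -2.4], [0, 0, -3.0], [0, 0, -3.0]], "rot": [[0, 0, 0], [0, 0, 0], [0, 0, 0], [0, 0, 0], [0, 0, 0]]}}

```text
clock: 6.42
eef_pos: [459.3, 99.0, 219.8]
tcp_rot: [-3.141, -0.008, 0.07]
contact_force: [1.2, 0.5, 0.4]
opening: 0.004
grasp_force: 0.0
```

Emit:
{"api": "play_rows", "payload": {"dp": [[0.0, 0.9, 0], [0.0, 1.8, 0], [0.0, 2.7, 0], [0.03, 3.6, 0], [0.03, 4.5, 0]], "rot": [[0, 0, 0], [0, 0, 0], [0, 0, 0], [0, 0, 0], [0, 0, 0]]}}

```text
clock: 6.83
eef_pos: [470.1, -82.5, 214.6]
tcp_rot: [3.142, 0.0, 0.071]
contact_force: [1.1, 0.1, 0.3]
opening: 0.002
grasp_force: 0.0
```

Emit:
{"api": "play_rows", "payload": {"dp": [[0.03, 0.8, 0], [0.03, 1.4, 0], [0.03, 1.66, 0], [0.03, 1.66, 0], [0.03, 1.66, 0]], "rot": [[0, 0, 0], [0, 0, 0], [0, 0, 0], [0, 0, 0], [0, 0, 0]]}}

```text
clock: 7.25
eef_pos: [475.8, -146.8, 214.6]
tcp_rot: [-3.141, 0.001, 0.069]
contact_force: [0.0, 0.7, 0.1]
opening: 0.001
grasp_force: 0.0
```

Emit:
{"api": "play_rows", "payload": {"dp": [[0, 0, 0.8], [0, 0, 1.6], [0, 0, 2.2], [0, 0, 2.6], [0, 0, 2.75]], "rot": [[0, 0, 0], [0, 0, 0], [0, 0, 0], [0, 0, 0], [0, 0, 0]]}}

```text
clock: 7.67
eef_pos: [474.5, -144.9, 102.7]
tcp_rot: [-3.14, 0.004, 0.072]
contact_force: [-1.2, -0.4, 0.7]
opening: -0.0
grasp_force: 0.0
```

Emit:
{"api": "play_rows", "payload": {"dp": [[0, 0, 0.12], [0, 0, 0.24], [0, 0, 0.36], [0, 0, 0.48], [0, 0, 0.6]], "rot": [[0, 0, 0], [0, 0, 0], [0, 0, 0], [0, 0, 0], [0, 0, 0]]}}

```text
clock: 8.08
eef_pos: [476.8, -147.1, 81.5]
tcp_rot: [3.141, -0.001, 0.07]
contact_force: [0.5, 1.0, 1.2]
opening: -0.0
grasp_force: 0.0
```

Emit:
{"api": "play_rows", "payload": {"dp": [[0, 0, 0.06], [0, 0, 0.12], [0, 0, 0.18], [0, 0, 0.24], [0, 0, 0.3]], "rot": [[0, 0, 0], [0, 0, 0], [0, 0, 0], [0, 0, 0], [0, 0, 0]]}}

```text
clock: 8.5
eef_pos: [476.6, -147.4, 69.4]
tcp_rot: [3.141, -0.001, 0.071]
contact_force: [-2.2, -2.3, 3.3]
opening: 0.001
grasp_force: 2.0
```

```bash
python3 -c "
from h import *
needle();needle()"
```

```text
needle -0.773 t 8.55 [ 476.5 -147.4   69. ] [-0.  -2.5  2.5]
needle -0.853 t 8.6 [ 476.5 -147.4   69.3] [-0.7 -2.7  3. ]
```

Target is -1.72, so about 7 mm (0.17) more.

Emit:
{"api": "play_rows", "payload": {"dp": [[0, 0, 0.04], [0, 0, 0.08], [0, 0, 0.12], [0, 0, 0.16], [0, 0, 0.17]], "rot": [[0, 0, 0], [0, 0, 0], [0, 0, 0], [0, 0, 0], [0, 0, 0]]}}

```text
clock: 9.02
eef_pos: [476.6, -147.5, 62.6]
tcp_rot: [3.141, -0.001, 0.071]
contact_force: [-1.8, -4.5, 6.1]
opening: -0.006
grasp_force: 3.5
```

```bash
python3 - <<'E'
from h import *
needle();needle()
c=optics.grab_frame("top")["color"][140:185,300:360,::-1]
cv2.imwrite("pics/c4.png",cv2.resize(c,None,fx=10,fy=10,interpolation=cv2.INTER_CUBIC))
E
```

```text
needle -1.652 t 9.0667 [ 476.6 -147.5   62.6] [-1.6 -5.7  6.3]
needle -1.654 t 9.1167 [ 476.7 -147.5   62.7] [-1.2 -5.7  6.6]
```

View pics/c4.png

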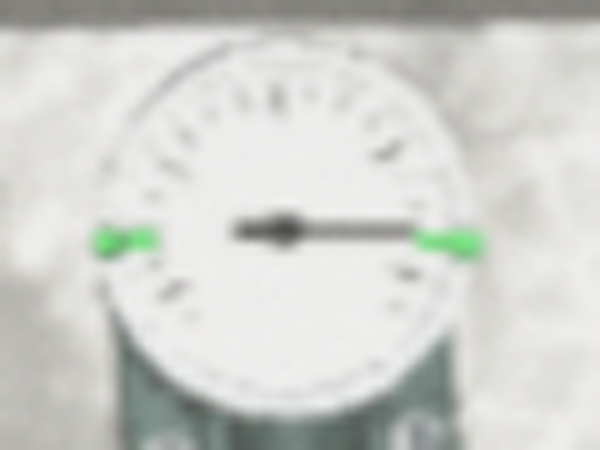

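The needle tip at (415,231) sits just above the right mark's inner end at (420,241). A small nudge further, then hold.

Emit:
{"api": "play_rows", "payload": {"dp": [[0, 0, 0.01], [0, 0, 0.015], [0, 0, 0.015], [0, 0, 0.015], [0, 0, 0.015]], "rot": [[0, 0, 0], [0, 0, 0], [0, 0, 0], [0, 0, 0], [0, 0, 0]]}}

```text
clock: 9.58
eef_pos: [476.6, -147.5, 62.2]
tcp_rot: [3.141, -0.001, 0.071]
contact_force: [-1.9, -5.3, 6.9]
opening: -0.004
grasp_force: 3.6
```

Emit:
{"api": "play_rows", "payload": {"dp": [[0, 0, 0], [0, 0, 0], [0, 0, 0], [0, 0, 0], [0, 0, 0]], "rot": [[0, 0, 0], [0, 0, 0], [0, 0, 0], [0, 0, 0], [0, 0, 0]]}}

```text
clock: 10.0
eef_pos: [476.6, -147.5, 62.2]
tcp_rot: [3.141, -0.001, 0.071]
contact_force: [-1.3, -5.3, 6.6]
opening: 0.003
grasp_force: 3.6
```

Emit:
{"api": "play_rows", "payload": {"dp": [[0, 0, 0], [0, 0, 0], [0, 0, 0], [0, 0, 0], [0, 0, 0]], "rot": [[0, 0, 0], [0, 0, 0], [0, 0, 0], [0, 0, 0], [0, 0, 0]]}}

```text
clock: 10.42
eef_pos: [476.6, -147.5, 62.2]
tcp_rot: [3.141, -0.001, 0.071]
contact_force: [-1.6, -5.2, 6.5]
opening: 0.004
grasp_force: 3.6
```

```bash
python3 -c "
from h import *
needle();needle()"
```

```text
needle -1.697 t 10.4667 [ 476.6 -147.5   62.2] [-1.1 -5.5  6.3]
needle -1.697 t 10.5167 [ 476.6 -147.5   62.2] [-1.6 -5.1  6.3]
```

Emit:
{"api": "play_rows", "payload": {"dp": [[0, 0, -0.12], [0, 0, -0.24], [0, 0, -0.36], [0, 0, -0.5], [0, 0, -0.8]], "rot": [[0, 0, 0], [0, 0, 0], [0, 0, 0], [0, 0, 0], [0, 0, 0]]}}

```text
clock: 10.93
eef_pos: [475.2, -146.4, 93.5]
tcp_rot: [-3.14, 0.002, 0.07]
contact_force: [-0.1, -0.4, -0.2]
opening: -0.001
grasp_force: 0.0
```

Emit:
{"api": "play_rows", "payload": {"dp": [[0, 0, -0.6], [0, 0, -1.2], [0, 0, -1.8], [0, 0, -2.0], [0, 0, -2.0]], "rot": [[0, 0, 0], [0, 0, 0], [0, 0, 0], [0, 0, 0], [0, 0, 0]]}}

```text
clock: 11.35
eef_pos: [477.5, -147.2, 176.0]
tcp_rot: [3.14, -0.004, 0.071]
contact_force: [-0.2, -0.6, 0.2]
opening: 0.002
grasp_force: 0.0
```

```bash
python3 -c "
from h import *
needle();needle()"
```

```text
needle -0.006 t 11.4 [ 476.5 -146.9  174.4] [ 0.1 -0.1 -0.8]
needle -0.007 t 11.45 [ 475.9 -146.7  173.4] [-1.  -0.1 -0.8]
```

```bash
python3 -c "
from h import *
print(r.sign_off())"
```

```text
the job is handed in; nothing more can be done
None
```

I pressed both pads to their green marks and held each for over a second (needle read about 1.56 rad left and -1.70 rad right, by camera). The needle is back at zero with the arm clear of the mount, and I handed the job in at about 11.5 s; sign-off gave no verdict.

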